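# Lock out the bench isolator

## Task

The flow analyser is to be serviced, so its bench isolator must be locked out. Swing the red lever on the sloping front of the grey isolator round to OFF, until the eye at the end of the lever lies right over the eye of the fixed steel hasp at the left edge, and do not push it on into the reset travel beyond OFF. Then take the open blue padlock, pass the free leg of its shackle down through both eyes and let go of it so that it hangs there on the hasp, still open, for its owner to snap shut. Leave everything else on the desk where it is.

Things in the scene. Friction and masses are not known exactly. Their poses are not given: they have to be found in the camera images.
- isolator: Grey switch enclosure, fast on the desk, 160 deep (x), 150 wide (y), 176 mm high. Origin: middle of its underside; x to its back, y to its left as the robot sees it, z up. Its front slopes: the face rises from 85 mm high in front to 176 mm near the back; its outward normal leans 35 degrees from vertical toward the front (-x).
- lever_axis (a point): Where the lever's turning axis meets the sloping face, in the middle of a yellow disc of radius 36 mm (red mark at ON, green mark at OFF). Frame: x up the slope, y to the isolator's left, z out of the face = the turning axis. Own (-35.5, -20, 116) mm of the isolator.
- lever (a joint): Angle of the red lever, rad, growing anticlockwise as the robot sees it. 0 = ON (20 degrees left of straight up the slope); 1.222 = OFF (straight to the isolator's left, over the hasp). No stop at OFF: reset travel goes on to an end stop at 1.57 and must not be used (0.14 past OFF is a fault). Stiff (0.45 N m friction, 6 N at the grip), no spring, stays where left.
- lever_grip (a point): Inside the red grip bar, 72 mm from the turning axis, 34 mm out from the face. Frame: x along the lever away from its axis, y across it (toward OFF), z out of the face. The bar is 20 mm wide, runs from the hub to 94 mm from the axis and stands from 17 to 46 mm out from the face; below it is the steel tongue, 30 mm wide, 11 to 16 mm out.
- lever_eye (a point): On the axis of the padlock eye (17 mm round hole) in the steel tongue at the lever's end, 118 mm from the turning axis, 1 mm below the tongue's under face. Tongue 5 mm thick, 32 mm wide, ending 15 mm beyond the eye's centre. Frame as lever_grip. Coincides with hasp_eye when the eyes line up.
- hasp_eye (a point): On the axis of the eye (17 mm round hole) of the fixed steel hasp, 1 mm above its upper face, 126 mm above the desk, 23 mm beyond the isolator's left edge. Frame as lever_axis; z is the eye's axis, 35 degrees from vertical. Hasp 5 mm thick, 32 mm wide, ending 15 mm beyond the centre, free air below. At OFF lever tongue and hasp are 2 mm apart, 12 mm thick in all.
- padlock: Open padlock, loose, about 0.16 kg, one rigid piece, upright on the desk: blue body 46 x 24 x 42 mm (x, y, z), origin mid underside. Its steel shackle, a 9 mm round bar, is raised and swung out sideways in the own x-z plane: fixed leg up at x = 14 mm, half-round arch (crown 100 mm high), free leg down at x = 46 mm, outside the body, ending 48 mm high.
- shackle_grip (a point): Point on the axis of the padlock's fixed shackle leg, own (14, 0, 68) mm, where it can be pinched across the bar (own y). Straight bar from 42 to 80 mm high. Frame as padlock.
- shackle_tip (a point): Rounded end of the free shackle leg, own (46, 0, 48) mm. Frame as padlock; the leg points to -z.
- shackle_seat (a point): Point on the axis of the free shackle leg, own (46, 0, 80) mm, just under the arch; it lies near hasp_eye when the padlock hangs home.
- timer: white bench timer, 62 x 62 x 20 mm, lying flat to the right of the isolator. Bystander. Origin: middle of its underside.
- screwdriver: small screwdriver with orange handle, 142 mm long, lying on the desk. Bystander. Origin: middle of its underside.
- note_block: block of green notes, 70 x 70 x 10 mm. Bystander. Origin: middle of its underside.
- marker: blue and white marker pen, 132 mm long, lying on the desk by the left side of the isolator. Bystander. Origin: middle of its underside.
Mind the look-alikes: they are no part of the job. Leave any purple or yellow look-alike of the padlock alone.

How it is judged:
On the way, in this order (a step that is already met when the one before it is completed fails the run):
1. the lever stands at OFF, its eye over the eye of the hasp (centres within 4 mm) (distance between lever_eye and hasp_eye below 0.004 m and velocity of joint lever below 0.05 rad/s), for 0.3 s.
2. the free leg of the padlock's shackle has gone down through both eyes (distance between shackle_seat and hasp_eye below 0.015 m and z of shackle_tip in the frame of hasp_eye below -0.012 m), for 0.2 s.
At the end, for the whole second after the job is handed in: The lever is at OFF with the centres of its eye and the hasp's eye within 5 mm; the free leg of the padlock's shackle passes through both eyes, its tip more than 12 mm out below, and the padlock hangs home (point shackle_seat within 15 mm of hasp_eye), let go and at rest (all of step 2 and distance between lever_eye and hasp_eye below 0.005 m and linear speed of padlock below 0.03 m/s and angular speed of padlock below 0.3 rad/s and contact force between the fingers and padlock below 0.05 N); the robot touches nothing.
It fails at once if the lever is pushed more than 0.14 rad (8 degrees) past OFF into the reset travel (value of joint lever above 1.362 rad).
It fails at once if a bystander (timer, screwdriver, notes, marker) is moved by more than 30 mm (distance of any of timer, screwdriver, note_block, marker from where it was at the start of the episode above 0.03 m).
It also fails if it takes over 51 s, if anything falls off the work surface, if the arm or the gripper's body presses on something with over 40 N, if the wrist force passes 120 N, or if a joint passes its speed limit or range.

## Robot

A 6-joint arm with a two-finger parallel gripper is mounted at the origin on a cart in front of the work surface, level with it; the furniture and walls round the work are solid. World frame = base frame: x ahead of the robot, y to its left, z up, the work surface at z = 0. Lengths are in m, angles in rad, forces in N, time in s.
With the tool pointing down it reaches from about 0.35 to 0.975 m from the base axis. Payload 4.9 kg.
Tool frame: the origin (TCP) lies midway between the tips of the shut fingers; the grasp point (between the pads) lies 19 mm behind it (manip.pinch_z is the distance from the TCP to the grasp point, in m); z points along the fingers, y is the direction in which the jaws open and shut (so a half turn about z gives the same grasp; the last joint's range is limited). The gripper opens to 85 mm and grips with 20 to 120 N. Pads are 22 mm wide; open, the fingers measure 114 mm over their backs; the gripper's body (76 mm by 85 mm) begins 54 mm behind the grasp point. The pads swing forward as they close: fully open they stand 13 mm farther back than shut.
Start: joints at [1.073, 0.053, 1.613, -0, 1.476, -0.119], TCP at [0.231, 0.581, 0.231] pointing down, gripper open.
Joint ranges: [-3.01, 3.01], [-1.01, 2.22], [0.06, 2.58], [-1.02, 4.17], [0.09, 2.62], [-3.14, 3.14]. Speed limits (rad/s): [2.57, 2.57, 3.14, 3.14, 3.14, 3.14].

## Interface

Orientations are given as a unit quaternion [w, x, y, z].
In Python, from plant import manip gives the robot as it stands.
- The arm moves only by the tool drive_tool, never from a script. Its argument "commands" is text: rows parted by semicolons, each of 5 numbers parted by spaces: the finger opening in mm, from 0 to 85.4, then the shift along the tool's x, y, z in units of 30 mm (1.0 is 30 mm), then the turn about the tool's z in degrees. A call has exactly 8 rows; each row shifts and turns the commanded pose from where the row before left it, along the tool's axes as they then stand; what a row does not reach is not made up. A row lasts 1/8 s, in which the tool goes at most 62.5 mm and 10.7 degrees, less where a joint would pass 70% of its speed; a pose out of reach is approached as far as the arm can. A call is refused whole if a number of a shift passes 1 or a number of a turn 10.7, either way. A call with a gripper value outside its range is refused whole. The fingers move at their own pace and stop on an object; the grip force is fixed at half the most. Time passes only in rows, so rows that do not move let the fingers close, or fill a call up. It gives the time, the measured TCP pose, the force and the opening at its end, in the units of the state.
- manip.state(): the state, without advancing time (a new reading comes with each control period).
- manip.grab_frame(name): name is "scene" or "top" or "wrist"; returns the picture (400x640x3 uint8, red, green, blue); there is no depth.
- manip.camera_params(name): a dict with "fx", "fy", "cx", "cy" (pixels), "distortion" ([k1, k2, p1, p2, k3] as OpenCV has them; the pictures are not rectified), "xyz" and "orientation" of the camera in the world. Camera axes: x right, y down, z forward; pixel columns grow to the right and rows downward; lengths in m; the calibration is good to about 2 mm. A picture is of the moment at which its call begins: read the wrist's pose just before it. camera_params takes no time and is no camera call; for the wrist camera it gives the pose at the moment of the call.
- manip.job_done(): hands the job in, once; it reports no verdict.
The state is a dict: "time": time; "joint_pos": joint angles; "joint_vel": joint speeds; "joint_efforts": joint torques, N m; "tool_pos": TCP position; "tool_rot": TCP orientation; "contact_force": force on the tool from outside, world axes, zero at the start; "ft_torque": the same for the moment, N m; "gripper_width": opening from 0.0 (shut) to 1.0 (fully open).
Only numpy, scipy, OpenCV 4.12 (cv2) and the standard library are available. Lean on these libraries where they do the work, as an engineer would, in place of code of your own. Each camera call takes 0.05 s, during which the arm holds its last target. There are 200 camera calls.

## Working session

There is one attempt and no reset: what is moved stays moved. The work goes in short steps, Python scripts to look and compute and a tool call to move; the robot and the scene stay as the last step left them, time stands still between calls to the robot, and variables do not carry over. Pictures are saved under pics/ and viewed, about 8 in all and at most 12, crops included, and the job is handed in when it is done.

Besides the shell and the picture viewer there is one more tool, called after ">>>" by a JSON object that holds its "name" and its "arguments", one argument or row to a line. drive_tool: Moves the arm, as the interface text tells. Its arguments: {"type":"object","properties":{"commands":{"type":"string"}},"required":["commands"]}

```bash
mkdir -p pics; ls; python3 - <<'E'
from plant import manip
import cv2
s=manip.state();print(s['time'],s['tool_pos'],s['tool_rot'],s['gripper_width'],manip.pinch_z)
for n in("scene","top"):
    f=manip.grab_frame(n);cv2.imwrite(f'pics/{n}0.png',f[:,:,::-1]);print(n,manip.camera_params(n))
print(manip.camera_params("wrist"))
E
```

```text
pics
0.0 [0.23078975 0.58013137 0.2300488 ] [-3.36508372e-04  1.88259353e-01  9.82118762e-01 -1.01975255e-03] 0.9980286577459714 0.0187
scene {'fx': 377.75802259954287, 'fy': 377.75802259954287, 'cx': 326.09421641811696, 'cy': 202.52075934207113, 'distortion': array([-0.02636693,  0.        ,  0.        ,  0.        ,  0.        ]), 'xyz': array([-0.03573793,  0.67442369,  0.91876991]), 'orientation': array([ 0.16787848, -0.39357698,  0.8404611 , -0.33247423])}
top {'fx': 440.40634179068564, 'fy': 440.40634179068564, 'cx': 316.91693477451275, 'cy': 193.0572206865666, 'distortion': array([0.00198081, 0.        , 0.        , 0.        , 0.        ]), 'xyz': array([0.45707133, 0.21251992, 1.09541766]), 'orientation': array([-0.04278029,  0.71095664, -0.70156315,  0.02279582])}
{'fx': 315.69306967759735, 'fy': 315.69306967759735, 'cx': 321.1395442714891, 'cy': 202.65176191445437, 'distortion': array([-0.01501149,  0.        ,  0.        ,  0.        ,  0.        ]), 'xyz': array([0.17075197, 0.60436782, 0.37314387]), 'orientation': array([0.10891102, 0.82047308, 0.55649172, 0.07265865])}
```

View pics/scene0.png

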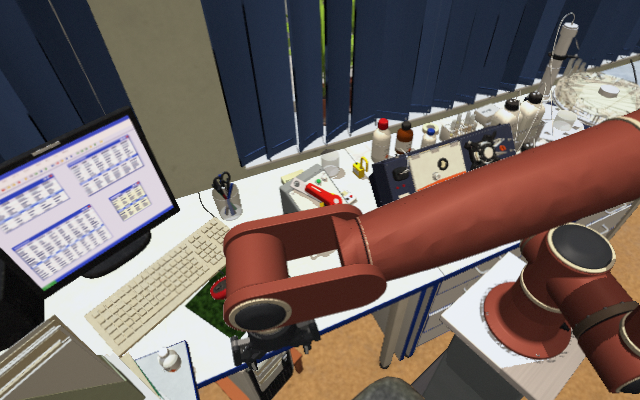

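View pics/top0.png

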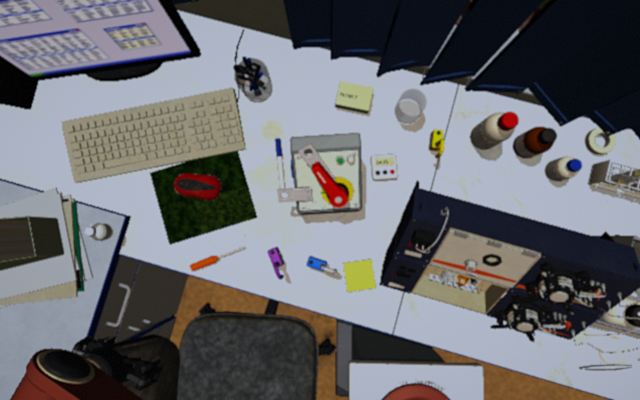

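The top view shows three padlock-like things: blue at (320,265), purple at (278,262) and yellow at (437,140). The isolator is at (327,172), with its lever pointing up-left and the hasp at (290,194). By the description I choose the blue one, and check it in a close crop.

```bash
python3 - <<'E'
import cv2
f=cv2.imread('pics/top0.png')
a=cv2.resize(f[125:225,270:370],None,fx=5,fy=5,interpolation=cv2.INTER_CUBIC)
b=cv2.resize(f[240:300,300:350],None,fx=6,fy=6,interpolation=cv2.INTER_CUBIC)
import numpy as np
c=np.zeros((500,800,3),np.uint8);c[:,:500]=a;c[:360,500:800]=b
cv2.imwrite('pics/c1.png',c)
E
```

```text
(no output)
```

View pics/c1.png

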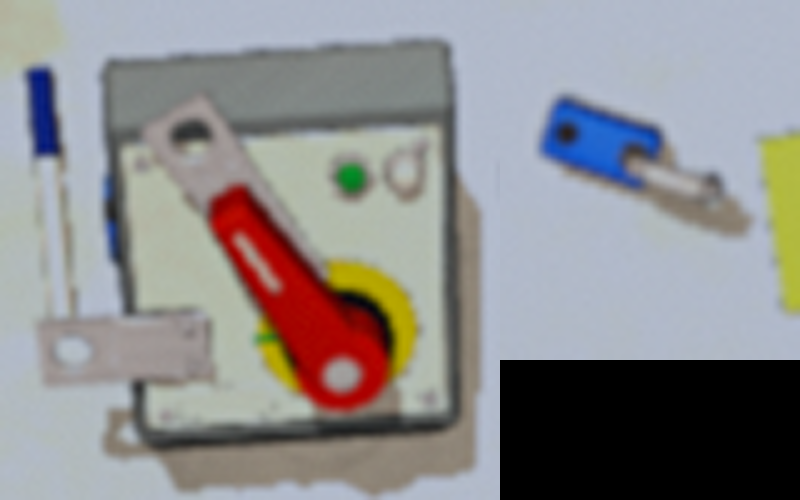

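The crop shows the open blue padlock: its body is around (600,140), its shackle leg leaves the body at (635,155), and the arch ends at (712,187), so own x points right. The lever eye is at (190,137), the hub at (342,373) and the hasp eye at (75,350). Next I fit both poses.

```bash
cat > h.py <<'E'
import numpy as np, cv2
from scipy.spatial.transform import Rotation as R
from scipy.optimize import least_squares
def rot(q): return R.from_quat(np.roll(q,-1))
def proj(P,c):
    r=rot(c['orientation']).inv(); 
    p=r.apply(np.atleast_2d(P)-c['xyz'])
    return cv2.projectPoints(p,np.zeros(3),np.zeros(3),np.array([[c['fx'],0,c['cx']],[0,c['fy'],c['cy']],[0,0,1.]]),np.array(c['distortion']))[0][:,0]
C,S=np.cos(np.radians(35)),np.sin(np.radians(35))
F=np.array([[C,0,-S],[0,1,0],[S,0,C]])   # face axes as columns, isolator frame
AX=np.array([-.0355,-.02,.1162])
def iso(p,P): return R.from_euler('z',p[2]).apply(np.atleast_2d(P))+[p[0],p[1],0]
def face(P): return AX+np.atleast_2d(P)@F.T
def lev(th,r,t,w):  # lever frame -> isolator frame
    a=np.radians(20)+th
    return face([r*np.cos(a)-t*np.sin(a), r*np.sin(a)+t*np.cos(a), w])
E
cat > fit1.py <<'E'
from h import *
from plant import manip
c=manip.camera_params('top')
def px(l,o,k): return np.array(o)+(np.array(l,float)+.5)/k-.5
A=px([(75,350),(107,63),(447,43),(140,435),(452,422),(342,373),(190,137)],(270,125),5)
def mod(p): return proj(iso(p,np.vstack([face([0,.118,.009]),[.08,.075,.176],[.08,-.075,.176],[-.08,.075,.085],[-.08,-.075,.085],lev(p[3],0,0,.046),lev(p[3],.118,0,.016)])),c)
s=least_squares(lambda p:(mod(p)-A).ravel(),[.45,.2,0,0],loss='soft_l1',x_scale=[.1,.1,.1,.1])
print('iso',s.x,'\n',(mod(s.x)-A).round(1).tolist())
B=px([(565,97),(660,130),(643,188),(545,155),(635,155),(712,187)],(300-500/6,240),6)
L=np.array([(-.023,.012,.042),(.023,.012,.042),(.023,-.012,.042),(-.023,-.012,.042),(.014,0,.05),(.0485,0,.085)])
m2=lambda p:proj(iso(p,L),c)
s2=least_squares(lambda p:(m2(p)-B).ravel(),[.3,.2,-1.8],loss='soft_l1',x_scale=[.1,.1,.1])
print('pad',s2.x,'\n',(m2(s2.x)-B).round(1).tolist())
print('hasp_eye',iso(s.x,face([0,.118,.010])),'lgrip',iso(s.x,lev(s.x[3],.072,0,.034)),'sgrip',iso(s2.x,[.014,0,.068]))
t=manip.state();print(rot(t['tool_rot']).as_matrix().round(3).tolist())
E
python3 fit1.py
```

```text
iso [0.59006243 0.21839983 0.06664606 0.16792142] 
 [[-0.5, 0.0], [-1.2, -1.8], [1.4, -1.8], [-1.0, 1.0], [1.9, 0.1], [0.0, 1.0], [0.1, 0.2]]
pad [ 0.38792002  0.24215731 -1.86055428] 
 [[-1.9, -0.3], [0.8, 0.1], [0.6, 0.2], [-1.6, -0.2], [-0.2, -0.1], [1.2, 0.3]]
hasp_eye [[0.54239173 0.3134361  0.12439152]] lgrip [[0.58530219 0.23370375 0.17995159]] sgrip [[0.38391994 0.22874093 0.068     ]]
[[-0.929, 0.37, -0.001], [0.37, 0.929, -0.002], [0.0, -0.002, -1.0]]
```

```bash
cat >> h.py <<'E'
def phi_of(q): m=rot(q).as_matrix(); return np.degrees(np.arctan2(m[1,1],m[0,1]))
def rows(p0,f0,tgts):
    """tgts: (xyz, phi_deg, nrows, opening). prints rows; shift in tool axes before the row's turn"""
    out=[];p=np.array(p0,float);f=f0
    for xyz,ft,n,op in tgts:
        for k in range(n):
            d=(np.array(xyz)-p)/(n-k); t=-(((ft-f+180)%360)-180)/(n-k)
            y=np.array([np.cos(np.radians(f)),np.sin(np.radians(f)),0]);x=np.array([-y[1],y[0],0])
            s=np.round(np.array([d@x,d@y,-d[2]])/.03,3); t=round(t,1)
            out.append('%g %g %g %g %g'%(op,*s,t)); p=p+.03*(s[0]*x+s[1]*y-s[2]*np.array([0,0,1])); f-=t
    for i in range(0,len(out),8): print('; '.join(out[i:i+8]))
E
python3 - <<'E'
from h import *
from plant import manip
t=manip.state();rows(t['tool_pos'],phi_of(t['tool_rot']),[((.575,.225,.285),-51.5,16,60)])
E
```

```text
60 -0.94 -0.422 -0.114 7.5; 60 -0.987 -0.296 -0.114 7.5; 60 -1.017 -0.165 -0.114 7.5; 60 -1.03 -0.031 -0.114 7.5; 60 -1.025 0.104 -0.114 7.5; 60 -1.003 0.237 -0.114 7.5; 60 -0.963 0.366 -0.114 7.5; 60 -0.907 0.488 -0.114 7.5
60 -0.836 0.603 -0.114 7.5; 60 -0.75 0.707 -0.115 7.5; 60 -0.651 0.798 -0.114 7.5; 60 -0.541 0.876 -0.115 7.5; 60 -0.422 0.94 -0.114 7.4; 60 -0.298 0.986 -0.115 7.5; 60 -0.167 1.017 -0.114 7.4; 60 -0.034 1.029 -0.115 7.5
```

>>> {"name": "drive_tool", "arguments": {
  "commands": "60 -0.94 -0.42 -0.11 7.5; 60 -0.99 -0.3 -0.11 7.5; 60 -1 -0.16 -0.11 7.5; 60 -1 -0.03 -0.11 7.5; 60 -1 0.1 -0.11 7.5; 60 -1 0.24 -0.11 7.5; 60 -0.96 0.37 -0.11 7.5; 60 -0.91 0.49 -0.11 7.5"
}}

```text
time: 1.1
tool_pos: [0.4023, 0.4038, 0.2572]
tool_rot: [-0.0, 0.656, 0.755, -0.0]
contact_force: [-0.3, 0.6, 0.0]
gripper_width: 0.698
```

>>> {"name": "drive_tool", "arguments": {
  "commands": "60 -0.84 0.6 -0.11 7.5; 60 -0.75 0.71 -0.12 7.5; 60 -0.65 0.8 -0.11 7.5; 60 -0.54 0.88 -0.12 7.5; 60 -0.42 0.94 -0.11 7.5; 60 -0.3 0.99 -0.12 7.5; 60 -0.17 1 -0.11 7.5; 60 -0.03 1 -0.12 7.5"
}}

```text
time: 2.1
tool_pos: [0.5735, 0.2269, 0.2847]
tool_rot: [-0.0, 0.945, 0.326, -0.001]
contact_force: [0.2, -0.1, -0.1]
gripper_width: 0.707
```

```bash
python3 - <<'E'
from h import *
from plant import manip
t=manip.state();print(t['time'],t['tool_pos'],phi_of(t['tool_rot']),rot(t['tool_rot']).as_matrix()[:,2],t['joint_pos'])
c=manip.camera_params('wrist');np.save('w1.npy',c,allow_pickle=True)
f=manip.grab_frame('wrist');cv2.imwrite('pics/w1.png',f[:,:,::-1])
E
```

```text
2.1 [0.57346954 0.22691001 0.28467972] -51.957555405744365 [-1.11012209e-03 -2.66305473e-04 -9.99999348e-01] [2.56161072e-01 7.95574888e-03 1.57023462e+00 2.36548608e-05
 1.56454366e+00 1.16299108e+00]
```

View pics/w1.png

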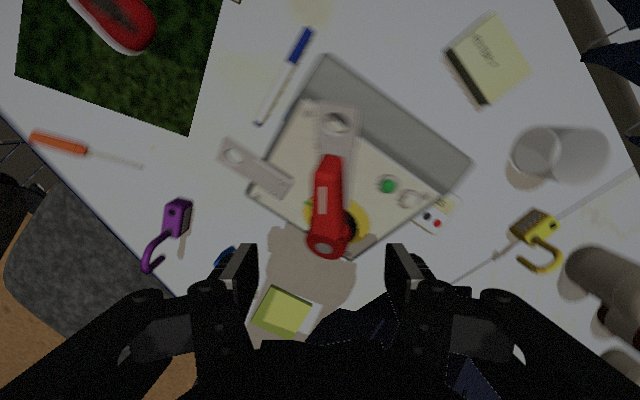

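The wrist view shows the lever eye at (336,122), the hub at (322,246), the hasp eye at (236,157), and the enclosure's back corners at (327,55) and (472,160). I refine the fit with these.

```bash
cat > fit2.py <<'E'
from h import *
c=np.load('w1.npy',allow_pickle=True).item()
f=cv2.imread('pics/w1.png')
A=np.array([(236,157),(336,122),(322,246),(327,55),(472,160)],float)
def mod(p): return proj(iso(p,np.vstack([face([0,.118,.009]),lev(p[3],.118,0,.016),lev(p[3],0,0,.046),[.08,.075,.176],[.08,-.075,.176]])),c)
s=least_squares(lambda p:(mod(p)-A).ravel(),[.59,.218,.067,0.1],loss='soft_l1',x_scale=.1)
p=s.x;print('iso',p,(mod(p)-A).round(1).tolist())
print('hasp_eye',iso(p,face([0,.118,.010])),'lgrip',iso(p,lev(p[3],.072,0,.034)),iso(p,AX))
for q in proj(np.vstack([iso(p,face([0,.118,.009])),iso(p,lev(p[3],.118,0,.016)),iso(p,lev(p[3],.072,0,.046)),iso(p,lev(p[3],0,0,.046))]),c): cv2.circle(f,tuple(np.int32(q)),2,(255,0,255),-1)
cv2.imwrite('pics/w1c.png',cv2.resize(f[30:270,200:480],None,fx=2.5,fy=2.5,interpolation=cv2.INTER_CUBIC))
np.save('iso.npy',p)
E
python3 fit2.py
```

```text
iso [0.59312177 0.21573833 0.0657816  0.16656231] [[-1.8, -0.8], [-0.1, 0.3], [1.3, 4.0], [-1.3, -9.4], [8.2, 1.2]]
hasp_eye [[0.54553324 0.31081577 0.12439152]] lgrip [[0.58841984 0.23096404 0.1799793 ]] [[0.55901323 0.19344802 0.1162    ]]
```

View pics/w1c.png

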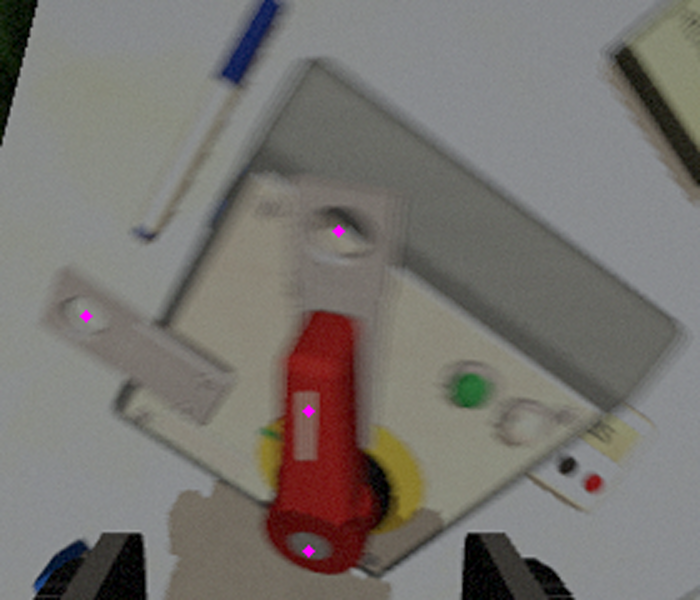

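Blurred, since the arm was still settling, but the hasp and lever eyes agree with the fit to about 3 mm. The enclosure corners disagree, so I leave them out. That is good enough to straddle the grip bar.

```bash
cat > sweep.py <<'E'
from h import *
from plant import manip
p=np.load('iso.npy')
def tp(th,r=.07,w=.03):
    q=iso(p,lev(th,r,0,w))[0]; d=iso(p,lev(th,r+.03,0,w))[0]-q
    return q,np.degrees(np.arctan2(d[1],d[0]))-90
if __name__=='__main__':
    t=manip.state();q,f=tp(p[3]);print(q,f)
    rows(t['tool_pos'],phi_of(t['tool_rot']),[(q+[0,0,.03],f,3,60),(q,f,3,60),(q,f,2,44)])
    rows(q,f,[(*tp(th),1,44) for th in np.linspace(p[3],1.193,17)[1:]])
E
python3 sweep.py
```

```text
[0.5893518  0.23003714 0.17570469] -51.551635272773254
60 0.159 0.043 0.882 -0.2; 60 0.158 0.043 0.882 -0.3; 60 0.158 0.044 0.882 -0.2; 60 0 -0 0.333 -0; 60 0 -0 0.333 -0; 60 0 -0 0.334 -0; 44 0 -0 -0 -0; 44 0 -0 -0 -0
44 0.02 -0.141 0.045 -4; 44 0.022 -0.14 0.049 -3.8; 44 0.022 -0.138 0.054 -3.8; 44 0.023 -0.136 0.058 -3.7; 44 0.023 -0.134 0.061 -3.5; 44 0.022 -0.133 0.066 -3.5; 44 0.021 -0.131 0.069 -3.4; 44 0.019 -0.13 0.072 -3.4
44 0.019 -0.128 0.075 -3.2; 44 0.016 -0.127 0.077 -3.2; 44 0.014 -0.126 0.08 -3.2; 44 0.011 -0.125 0.082 -3.1; 44 0.009 -0.124 0.083 -3.1; 44 0.006 -0.124 0.084 -3; 44 0.003 -0.123 0.085 -3.1; 44 -0.001 -0.123 0.086 -3
```

>>> {"name": "drive_tool", "arguments": {
  "commands": "60 0.16 0.04 0.88 -0.2; 60 0.16 0.04 0.88 -0.2; 60 0.16 0.04 0.88 -0.2; 60 0 0 0.33 0; 60 0 0 0.33 0; 60 0 0 0.33 0; 44 0 0 0 0; 44 0 0 0 0"
}}

```text
time: 3.15
tool_pos: [0.587, 0.234, 0.1772]
tool_rot: [0.0, 0.943, 0.333, 0.001]
contact_force: [-0.7, -0.2, 0.5]
gripper_width: 0.515
```

>>> {"name": "drive_tool", "arguments": {
  "commands": "44 0.02 -0.14 0.045 -4; 44 0.02 -0.14 0.05 -3.8; 44 0.02 -0.14 0.054 -3.8; 44 0.023 -0.136 0.058 -3.7; 44 0.023 -0.134 0.06 -3.5; 44 0.022 -0.133 0.066 -3.5; 44 0.021 -0.131 0.07 -3.4; 44 0.02 -0.13 0.072 -3.4"
}}

```text
time: 4.15
tool_pos: [0.5663, 0.2568, 0.1648]
tool_rot: [0.002, 0.829, 0.56, 0.002]
contact_force: [1.4, -5.0, 4.0]
gripper_width: 0.518
```

>>> {"name": "drive_tool", "arguments": {
  "commands": "44 0.02 -0.128 0.07 -3.2; 44 0.016 -0.127 0.07 -3.2; 44 0.014 -0.126 0.07 -3.2; 44 0.01 -0.125 0.08 -3.1; 44 0.01 -0.124 0.08 -3.1; 44 0.006 -0.124 0.08 -3; 44 0 -0.123 0.08 -3; 44 0 -0.12 0.08 -3"
}}

```text
time: 5.15
tool_pos: [0.5392, 0.266, 0.1468]
tool_rot: [0.003, 0.689, 0.725, 0.004]
contact_force: [6.5, -0.4, 2.6]
gripper_width: 0.514
```

```bash
python3 - <<'E'
from h import *
from plant import manip
from sweep import tp
manip.grab_frame('wrist')
t=manip.state();print(t['time'],t['tool_pos'],phi_of(t['tool_rot']),t['contact_force'],tp(1.193))
c=manip.camera_params('wrist');np.save('w2.npy',c,allow_pickle=True)
f=manip.grab_frame('wrist');cv2.imwrite('pics/w2.png',f[:,:,::-1])
E
```

```text
5.2 [0.53853362 0.26611638 0.14633353] 2.9478337082662125 [5.94692628 1.77102709 2.29091795] (array([0.5388873 , 0.26224497, 0.14192794]), np.float64(2.420451036865316))
```

View pics/w2.png

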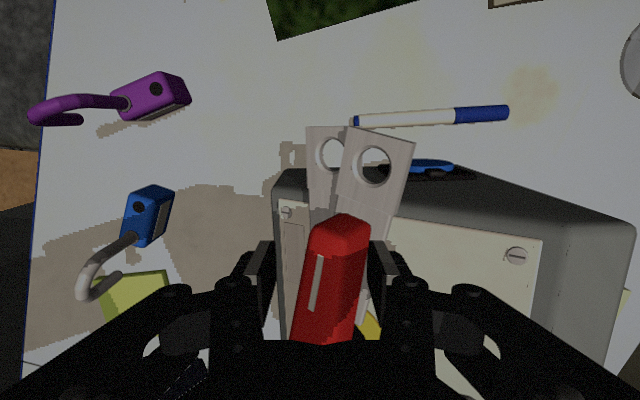

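The wrist view shows the lever eye at (370,165) just right of the hasp eye at (328,154), and the hasp's end corner at (307,127). I enlarge it to read these closer.

```bash
python3 - <<'E'
import cv2
f=cv2.imread('pics/w2.png')
cv2.imwrite('pics/w2c.png',cv2.resize(f[115:215,280:430],None,fx=5,fy=5,interpolation=cv2.INTER_CUBIC))
E
```

```text
(no output)
```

View pics/w2c.png

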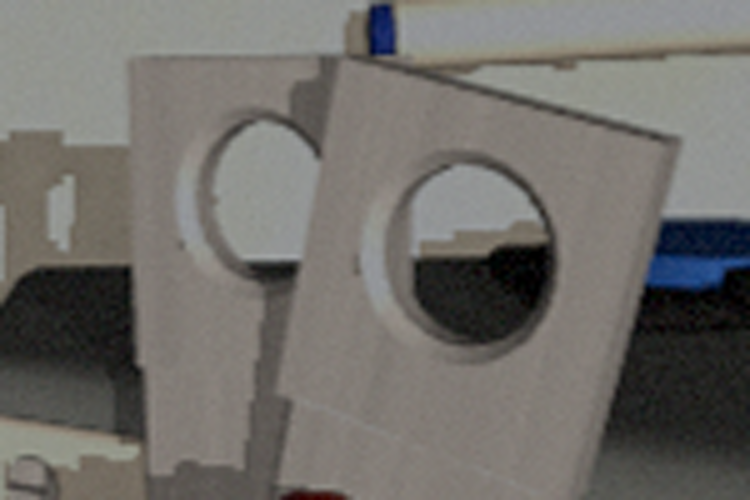

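```bash
cat > fit3.py <<'E'
from h import *
c=np.load('w2.npy',allow_pickle=True).item()
A=np.array([(332,154.2),(306,126.2),(371.4,166),(348.2,126),(415.6,142.6)])
def mod(p): return proj(iso(p,np.vstack([face([0,.118,.009]),face([-.016,.133,.009]),lev(p[3],.118,0,.016),lev(p[3],.133,.016,.016),lev(p[3],.133,-.016,.016)]))+[0,0,p[4]],c)
for pr in (1,0):
    s=least_squares(lambda p:np.r_[(mod(p)-A).ravel(),(p[2]-.066)/.02,p[4]/(.002 if pr else 1e-5)],[.59,.218,.067,1,0],x_scale=.1)
    p=s.x;print('iso',p.round(4),(mod(p)-A).round(1).tolist())
    print('hasp_eye',iso(p,face([0,.118,.010]))+[0,0,p[4]],'gap mm',236*np.sin((1.222-p[3])/2))
np.save('iso2.npy',p)
E
python3 fit3.py
```

```text
iso [0.5903 0.2182 0.0734 0.9952 0.0012] [[-0.3, 1.0], [0.1, -0.5], [0.8, 0.1], [0.8, -0.6], [-1.3, 0.1]]
hasp_eye [[0.54196403 0.31289734 0.12558645]] gap mm 26.70624357412805
iso [0.5904 0.2182 0.0748 0.9931 0.    ] [[-0.4, 0.8], [0.2, -0.4], [0.9, -0.1], [1.0, -0.5], [-1.6, 0.2]]
hasp_eye [[0.54197244 0.31283793 0.12439157]] gap mm 26.94878982190388
```

```bash
cat > arc.py <<'E'
from h import *
from plant import manip
import sys
p=np.load('iso2.npy')[:3]
dth=float(sys.argv[1]);n=int(sys.argv[2]);op=float(sys.argv[3])
t=manip.state()
M=R.from_euler('z',p[2]).as_matrix()@F; ax=iso(p,AX)[0]
l=M.T@(t['tool_pos']-ax);print('tcp in face frame',l.round(4),'force',t['contact_force'],'phi',phi_of(t['tool_rot']))
T=[]
for k in range(1,n+1):
    T.append((ax+M@R.from_euler('z',dth*k/n).apply(l),phi_of(t['tool_rot'])+np.degrees(dth*k/n)*.85,1,op))
rows(t['tool_pos'],phi_of(t['tool_rot']),T)
E
python3 arc.py .17 8 44
```

```text
tcp in face frame [0.007  0.0717 0.032 ] force [4.18742223 1.61696451 1.82948897] phi 2.814347446101931
44 0.003 -0.042 0.029 -1; 44 0.003 -0.042 0.029 -1.1; 44 0.003 -0.041 0.03 -1; 44 0.002 -0.042 0.029 -1; 44 0.002 -0.042 0.029 -1.1; 44 0.002 -0.042 0.029 -1; 44 0.002 -0.041 0.03 -1; 44 0.001 -0.042 0.029 -1.1
```

>>> {"name": "drive_tool", "arguments": {
  "commands": "44 0 -0.042 0.029 0; 44 0 -0.042 0.029 0; 44 0 -0.042 0.029 0; 44 0 -0.042 0.029 0; 44 0 -0.042 0.029 0; 44 0 -0.042 0.029 0; 44 0 -0.042 0.029 -0.5; 44 0 -0.042 0.029 -0.5"
}}

```text
time: 6.25
tool_pos: [0.529, 0.2668, 0.1402]
tool_rot: [0.002, 0.683, 0.73, 0.005]
contact_force: [5.4, 3.4, 2.1]
gripper_width: 0.517
```

```bash
cat > look.py <<'E'
from h import *
from plant import manip
import sys
n,x0,y0=sys.argv[1],int(sys.argv[2]),int(sys.argv[3])
manip.grab_frame('wrist')
t=manip.state();print(t['time'],t['tool_pos'],phi_of(t['tool_rot']),t['contact_force'],t['gripper_width'])
c=manip.camera_params('wrist');np.save(n+'.npy',c,allow_pickle=True)
f=manip.grab_frame('wrist')[:,:,::-1];cv2.imwrite(f'pics/{n}.png',f)
if len(sys.argv)>4:
    w,hh,k=map(int,sys.argv[4:7])
    cv2.imwrite(f'pics/{n}c.png',cv2.resize(f[y0:y0+hh,x0:x0+w],None,fx=k,fy=k,interpolation=cv2.INTER_CUBIC))
E
python3 look.py w3 280 110 130 100 5; python3 arc.py 0 1 44
```

```text
6.3 [0.52870921 0.26679706 0.1400208 ] 3.827007603246807 [5.52139471 3.33502761 3.61710821] 0.5174376238918671
tcp in face frame [-0.0047  0.0731  0.0324] force [5.41740143 4.76109491 2.03823601] phi 3.8000996313572246
44 0 0 -0 -0
```

View pics/w3c.png

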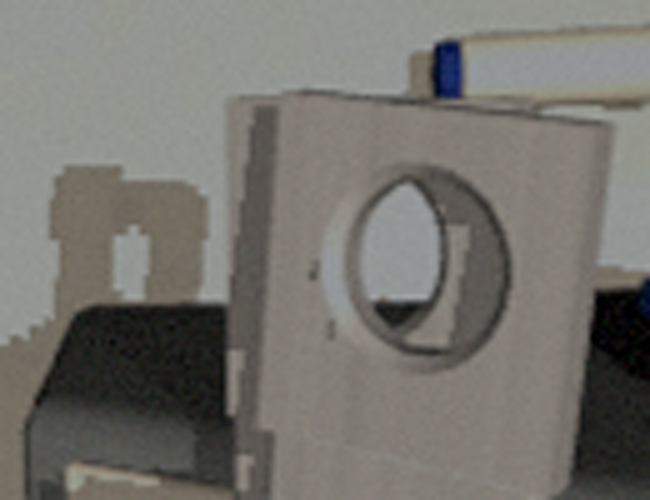

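```bash
cat > fit4.py <<'E'
from h import *
import sys
c=np.load(sys.argv[1]+'.npy',allow_pickle=True).item()
A=np.array(eval(sys.argv[2])) # hasp left corner, lever eye, lever corners t+,t-
def mod(p): return proj(iso(p,np.vstack([face([-.016,.133,.009]),lev(p[3],.118,0,.016),lev(p[3],.133,.016,.016),lev(p[3],.133,-.016,.016)]))+[0,0,p[4]],c)
pr=np.array([.5903,.2182,.070,1.1,.0012])
s=least_squares(lambda p:np.r_[(mod(p)-A).ravel(),(p-pr)/[.002,.002,.01,10,.001]],pr,x_scale=.1)
p=s.x;print('iso',p.round(4),(mod(p)-A).round(1).tolist())
print('hasp_eye',iso(p,face([0,.118,.010]))+[0,0,p[4]],'gap mm',236*np.sin((1.222-p[3])/2))
E
python3 fit4.py w3 "[(325.6,129.2),(363,163),(336.6,128),(402,134.6)]"
```

```text
iso [0.5899 0.218  0.0733 1.1371 0.0014] [[0.1, -0.5], [0.7, 0.7], [0.5, -0.5], [-1.2, 0.2]]
hasp_eye [[0.54160062 0.31273156 0.12582682]] gap mm 10.011197287562911
```

>>> {"name": "drive_tool", "arguments": {
  "commands": "44 0 -0.029 0.02 0; 44 0 -0.029 0.02 0; 44 0 -0.029 0.02 0; 44 0 -0.028 0.02 0; 44 0 0 0 0; 44 0 0 0 0; 44 0 0 0 0; 44 0 0 0 0"
}}

```text
time: 7.35
tool_pos: [0.5254, 0.2667, 0.1378]
tool_rot: [0.001, 0.683, 0.73, 0.005]
contact_force: [4.2, 4.9, 2.5]
gripper_width: 0.513
```

```bash
python3 look.py w4 280 110 130 100 5; python3 arc.py 0 1 44
```

```text
7.4 [0.52540649 0.26670921 0.13785168] 3.7955136435127725 [4.11866373 4.6267177  2.31988875] 0.5162027290828741
tcp in face frame [-0.0087  0.0733  0.0325] force [3.94593493 3.82231055 2.81724119] phi 3.7988113801638166
44 0 0 -0 -0
```

View pics/w4c.png

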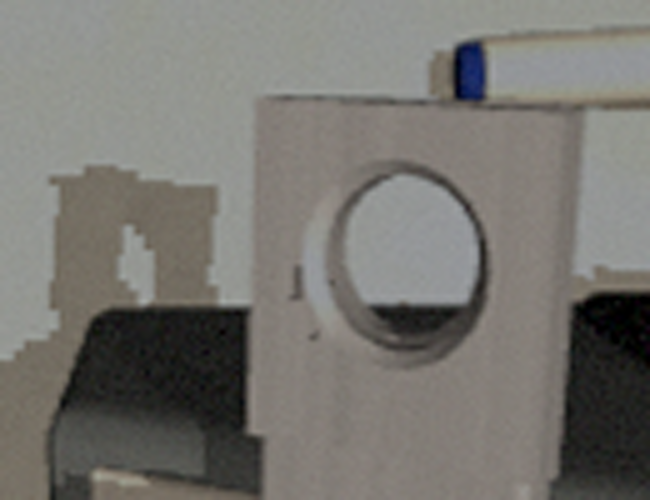

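```bash
sed -i 's/^s=least/W=np.array([float(x) for x in (sys.argv[3] if len(sys.argv)>3 else "1 1 1 1").split()])[:,None]\npr[:3]=[.5899,.218,.0733]\ns=least/; s/(mod(p)-A).ravel(),(p-pr)/(W*(mod(p)-A)).ravel(),(p-pr)/; s/\[.002,.002,.01,10,.001\]/[.0005,.0005,.004,10,.0005]/' fit4.py
python3 fit4.py w4 "[(330,129.2),(358.9,162.6),(331.2,129),(396,131)]" "0 1 1 1"; python3 fit4.py w3 "[(325.6,129.2),(363,163),(336.6,128),(402,134.6)]"
```

```text
iso [0.5899 0.2181 0.0732 1.189  0.0013] [[2.2, -0.3], [0.8, -0.0], [0.8, -0.6], [-1.4, 0.7]]
hasp_eye [[0.54158517 0.31286741 0.12570745]] gap mm 3.8973126198461303
iso [0.5899 0.218  0.0736 1.1367 0.0013] [[-0.0, -0.5], [0.7, 0.7], [0.6, -0.5], [-1.2, 0.2]]
hasp_eye [[0.54157783 0.31271985 0.12565423]] gap mm 10.065573038970697
```

```bash
python3 - <<'E'
from h import *
c=np.load('w4.npy',allow_pickle=True).item()
p=[.5899,.2181,.0733]
a=np.linspace(0,2*np.pi,180)
def ext(P):
    q=(proj(iso(p,P)+[0,0,.0013],c)-[280,110]+.5)*5-.5
    return np.r_[q.min(0),q.max(0)].round().astype(int).tolist()
for w in(.009,.004): print('hasp',w,ext(np.vstack([face([.0085*np.cos(x),.118+.0085*np.sin(x),w]) for x in a])))
for th in (1.18,1.19,1.2):
  for w in(.016,.011): print(th,w,ext(np.vstack([lev(th,.118+.0085*np.cos(x),.0085*np.sin(x),w) for x in a])))
E
```

```text
hasp 0.009 [325, 167, 478, 339]
hasp 0.004 [349, 164, 500, 332]
1.18 0.016 [332, 175, 494, 356]
1.18 0.011 [357, 171, 517, 348]
1.19 0.016 [322, 174, 482, 355]
1.19 0.011 [347, 170, 505, 346]
1.2 0.016 [311, 173, 471, 353]
1.2 0.011 [337, 169, 494, 345]
```

>>> {"name": "drive_tool", "arguments": {
  "commands": "44 0 -0.01 0.007 0; 44 0 -0.01 0.007 0; 44 0 0 0 0; 44 0 0 0 0; 44 0 0 0 0; 44 0 0 0 0; 44 0 0 0 0; 44 0 0 0 0"
}}

```text
time: 8.45
tool_pos: [0.5249, 0.2667, 0.1375]
tool_rot: [0.002, 0.683, 0.73, 0.005]
contact_force: [5.4, 4.9, 2.7]
gripper_width: 0.514
```

>>> {"name": "drive_tool", "arguments": {
  "commands": "44 0 0.14 0 0; 44 0 0.14 0 0; 50 0 0 0 0; 50 0 0 -0.3 0; 50 0 0 -0.7 0; 50 0 0 -1 0; 40 0 0 -1 0; 40 0 0 -0.6 0"
}}

```text
time: 9.45
tool_pos: [0.531, 0.2657, 0.2456]
tool_rot: [0.001, 0.683, 0.73, 0.002]
contact_force: [0.2, -0.1, 0.8]
gripper_width: 0.468
```

```bash
python3 - <<'E'
from h import *
from plant import manip
t=manip.state();print(t['tool_pos'],t['contact_force'])
pd=[.3879,.2422,-1.8606]; q=iso(pd,[.014,0,.068])[0];print(q)
q[2]=.049;f=np.degrees(pd[2])+90
rows(t['tool_pos'],phi_of(t['tool_rot']),[(q+[0,0,.13],f,8,40)])
E
```

```text
[0.53098615 0.26571775 0.24560094] [ 0.20844367 -0.1416822   0.79024733]
[0.3838993 0.2287838 0.068    ]
40 -0.113 -0.622 0.278 2.6; 40 -0.141 -0.616 0.277 2.5; 40 -0.168 -0.609 0.278 2.6; 40 -0.195 -0.601 0.277 2.5; 40 -0.221 -0.592 0.278 2.6; 40 -0.248 -0.581 0.277 2.5; 40 -0.273 -0.57 0.278 2.6; 40 -0.299 -0.557 0.277 2.5
```

>>> {"name": "drive_tool", "arguments": {
  "commands": "40 -0.11 -0.62 0.28 2.6; 40 -0.14 -0.62 0.28 2.5; 40 -0.17 -0.61 0.28 2.6; 40 -0.2 -0.6 0.28 2.5; 40 -0.22 -0.59 0.28 2.6; 40 -0.25 -0.58 0.28 2.5; 40 -0.27 -0.57 0.28 2.6; 40 -0.3 -0.56 0.28 2.5"
}}

```text
time: 10.45
tool_pos: [0.3823, 0.2283, 0.1749]
tool_rot: [0.0, 0.802, 0.597, -0.0]
contact_force: [0.7, -0.2, -0.6]
gripper_width: 0.47
```

```bash
python3 look.py w5 200 100 240 180 3
```

```text
10.5 [0.37999865 0.22770958 0.17325485] -16.710603928330876 [ 0.2975935  -0.28493097 -2.29467719] 0.47221185896079027
```

View pics/w5c.png

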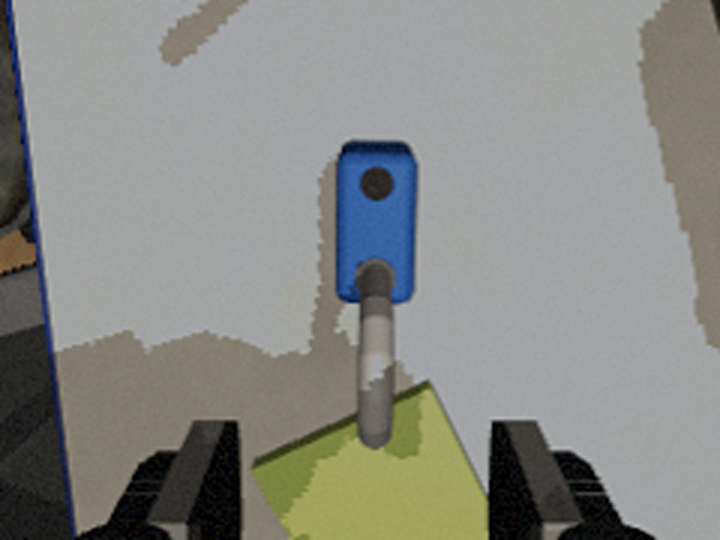

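```bash
python3 - <<'E'
from h import *
from plant import manip
c=np.load('w5.npy',allow_pickle=True).item()
B=(np.array([(338,156),(417,156),(338,300),(415,300),(375,446)])+.5)/3-.5+[200,100]
# image: up = own -x ; left/right from geometry
L=np.array([(-.023,-.012,.042),(-.023,.012,.042),(.023,-.012,.042),(.023,.012,.042),(.0505,0,.084)])
m=lambda p:proj(iso(p,L),c)
s=least_squares(lambda p:(m(p)-B).ravel(),[.388,.242,-1.86],loss='soft_l1',x_scale=.1)
p=s.x;print(p,(m(p)-B).round(1).tolist())
np.save('pad.npy',p)
q=iso(p,[.014,0,.0])[0];q[2]=.050;f=np.degrees(p[2])+90;print(q,f)
t=manip.state();print(t['tool_pos'],phi_of(t['tool_rot']))
rows(t['tool_pos'],phi_of(t['tool_rot']),[(q+[0,0,.06],f,4,40),(q,f,4,40)])
E
```

```text
[ 0.38828582  0.24149878 -1.87312792] [[-0.6, -2.1], [0.9, -1.8], [-0.8, 1.6], [0.3, 1.9], [0.2, 0.2]]
[0.38411737 0.22813376 0.05      ] -17.32232414726664
[0.381263   0.22804372 0.17387663] -16.574418584864535
40 0.008 0.023 0.532 0.2; 40 0.007 0.022 0.532 0.2; 40 0.008 0.023 0.533 0.2; 40 0.007 0.022 0.532 0.1; 40 0 0 0.5 0; 40 0 0 0.5 0; 40 0 0 0.5 0; 40 0 0 0.5 0
```

>>> {"name": "drive_tool", "arguments": {
  "commands": "40 0.01 0.02 0.53 0.2; 40 0.01 0.02 0.53 0.2; 40 0 0.02 0.53 0.2; 40 0 0.02 0.53 0; 40 0 0 0.5 0; 40 0 0 0.5 0; 40 0 0 0.5 0; 40 0 0 0.5 0"
}}

```text
time: 11.55
tool_pos: [0.3855, 0.2284, 0.0503]
tool_rot: [0.0, 0.805, 0.593, 0.0]
contact_force: [-0.3, -0.7, -1.2]
gripper_width: 0.464
```

>>> {"name": "drive_tool", "arguments": {
  "commands": "40 0 0 0 0; 40 0 0 0 0; 0 0 0 0 0; 0 0 0 0 0; 0 0 0 0 0; 0 0 0 0 0; 0 0 0 0 0; 0 0 0 0 0"
}}

```text
time: 12.55
tool_pos: [0.3859, 0.2286, 0.0518]
tool_rot: [0.0, 0.805, 0.593, 0.0]
contact_force: [-0.9, 0.2, 3.9]
gripper_width: 0.089
```

```bash
python3 - <<'E'
from h import *
from plant import manip
t=manip.state();print(t['tool_pos'],phi_of(t['tool_rot']),t['contact_force'])
P=t['tool_pos'];g=np.array([.5405,.3458,.22])
rows(P,phi_of(t['tool_rot']),[((P[0],P[1],.13),-17.2,4,0),(P*[.75,.75,0]+g*[.25,.25,0]+[0,0,.22],-12,4,0),(g,4.1,8,0),(g*[1,1,0]+[0,0,.172],4.1,4,0)])
E
```

```text
[0.38587531 0.22855143 0.05179653] -17.20201834615518 [-0.93454894  0.24128455  3.93745352]
0 0 0 -0.652 -0; 0 0 0 -0.652 -0; 0 0 0 -0.651 -0; 0 0 0 -0.652 -0; 0 0.329 0.235 -0.75 -1.3; 0 0.323 0.243 -0.75 -1.3; 0 0.317 0.25 -0.75 -1.3; 0 0.312 0.258 -0.75 -1.3
0 0.459 0.396 0 -2; 0 0.445 0.412 0 -2; 0 0.43 0.428 0 -2; 0 0.415 0.442 0 -2; 0 0.399 0.456 0 -2; 0 0.383 0.47 0 -2; 0 0.366 0.484 0 -2.1; 0 0.349 0.496 0 -2
0 -0 0 0.4 -0; 0 -0 0 0.4 -0; 0 -0 0 0.4 -0; 0 -0 0 0.4 -0
```

>>> {"name": "drive_tool", "arguments": {
  "commands": "0 0 0 -0.4 0; 0 0 0 -0.7 0; 0 0 0 -0.75 0; 0 0 0 -0.75 0; 0 0.33 0.23 -0.75 -1.3; 0 0.32 0.24 -0.75 -1.3; 0 0.32 0.25 -0.75 -1.3; 0 0.31 0.26 -0.75 -1.3"
}}

```text
time: 13.55
tool_pos: [0.4236, 0.2576, 0.2196]
tool_rot: [-0.0, 0.777, 0.63, -0.001]
contact_force: [-0.2, 0.3, -0.6]
gripper_width: 0.088
```

>>> {"name": "drive_tool", "arguments": {
  "commands": "0 0.46 0.4 0 -2; 0 0.44 0.41 0 -2; 0 0.43 0.43 0 -2; 0 0.41 0.44 0 -2; 0 0.4 0.46 0 -2; 0 0.38 0.47 0 -2; 0 0.37 0.48 0 -2; 0 0.35 0.5 0 -2"
}}

```text
time: 14.55
tool_pos: [0.5399, 0.3454, 0.2187]
tool_rot: [-0.0, 0.682, 0.732, -0.001]
contact_force: [-0.8, -0.3, -1.6]
gripper_width: 0.089
```

>>> {"name": "drive_tool", "arguments": {
  "commands": "0 0 0 0.4 0; 0 0 0 0.4 0; 0 0 0 0.4 0; 0 0 0 0.35 0; 0 0 0 0 0; 0 0 0 0 0; 0 0 0 0 0; 0 0 0 0 0"
}}

```text
time: 15.55
tool_pos: [0.5403, 0.3455, 0.1734]
tool_rot: [0.0, 0.682, 0.731, 0.0]
contact_force: [0.3, 0.3, -1.2]
gripper_width: 0.088
```

```bash
python3 - <<'E'
from h import *
from plant import manip
t=manip.state();print(t['time'],t['tool_pos'],phi_of(t['tool_rot']),rot(t['tool_rot']).as_matrix()[:,2],t['contact_force'],t['gripper_width'])
for n in('wrist','top','scene'):
    np.save(n+'6.npy',manip.camera_params(n),allow_pickle=True)
    cv2.imwrite(f'pics/{n}6.png',manip.grab_frame(n)[:,:,::-1])
w=cv2.imread('pics/wrist6.png');tp=cv2.imread('pics/top6.png');sc=cv2.imread('pics/scene6.png')
P=np.array([[.542,.313,.13]])
o=np.zeros((600,800,3),np.uint8)
o[:,:480]=cv2.resize(w[80:380,200:440],None,fx=2,fy=2,interpolation=cv2.INTER_CUBIC)
for i,(n,f) in enumerate((('top',tp),('scene',sc))):
    u,v=np.int32(proj(P,np.load(n+'6.npy',allow_pickle=True).item())[0]);x,y=u-32,v-30;print(n,x,y)
    o[300*i:300*i+300,480:800]=cv2.resize(f[y:y+60,x:x+64],(320,300),interpolation=cv2.INTER_CUBIC)
cv2.imwrite('pics/m6.png',o)
E
```

```text
15.55 [0.54032816 0.34553609 0.17337911] 3.997515363496545 [ 8.78373100e-04  3.88681116e-04 -9.99999539e-01] [ 0.32130702  0.31941888 -1.24239441] 0.08824132271369295
top 252 164
scene 268 193
```

View pics/m6.png

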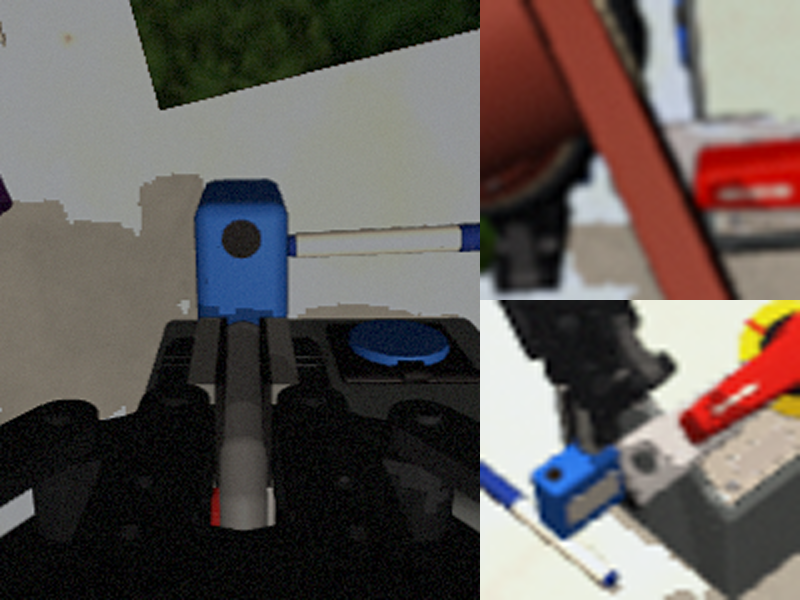

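```bash
python3 - <<'E'
from h import *
c=np.load('wrist6.npy',allow_pickle=True).item()
T=np.array([.54033,.34554,.17338]);f=4.0
# pad pose: yaw=f-90+dy ; fixed leg at tool (-dx,dyy)
def pose(dyaw,oy,L):
    y=np.array([np.cos(np.radians(f)),np.sin(np.radians(f)),0]);x=np.array([-y[1],y[0],0])
    r=R.from_euler('z',f-90+dyaw,degrees=True)
    return T-.001*x+oy*y+r.apply(np.array(L)-[.014,0,.050])
L=[(-.02,0,.042),(.02,0,.042),(.046,0,.095)]
for d,o in((0,0),(2,0),(0,.001)):
    q=proj(pose(d,o,L),c);print(d,o,((q-[200,80]+.5)*2-.5).round(1).tolist())
E
```

```text
0 0 [[239.6, 212.7], [239.9, 362.9], [239.0, 608.7]]
2 0 [[234.8, 212.8], [240.7, 362.9], [244.9, 608.7]]
0 0.001 [[243.7, 212.7], [243.7, 362.9], [244.2, 608.7]]
```

The wrist crop shows the body at about (242,240), straight in the jaws. The arch leans about 1° (245 against 242 px), or 0.6 mm at the free leg, so I trim x by 0.4 mm and go down, feeling for force.

>>> {"name": "drive_tool", "arguments": {
  "commands": "0 0 -0.013 0.25 0; 0 0 0 0.25 0; 0 0 0 0.25 0; 0 0 0 0.15 0; 0 0 0 0.1 0; 0 0 0 0.1 0; 0 0 0 0.1 0; 0 0 0 0.1 0"
}}

```text
time: 16.7
tool_pos: [0.5396, 0.3455, 0.1338]
tool_rot: [-0.0, 0.682, 0.731, -0.0]
contact_force: [-1.0, -0.7, -1.6]
gripper_width: 0.088
```

>>> {"name": "drive_tool", "arguments": {
  "commands": "0 0 0 0.08 0; 0 0 0 0.08 0; 0 0 0 0.08 0; 0 0 0 0.08 0; 0 0 0 0 0; 0 0 0 0 0; 0 0 0 0 0; 0 0 0 0 0"
}}

```text
time: 17.7
tool_pos: [0.5396, 0.3453, 0.1241]
tool_rot: [-0.0, 0.682, 0.731, -0.0]
contact_force: [-0.4, -0.4, -2.2]
gripper_width: 0.089
```

>>> {"name": "drive_tool", "arguments": {
  "commands": "0 0 0 0.08 0; 0 0 0 0.08 0; 0 0 0 0.08 0; 0 0 0 0.08 0; 0 0 0 0 0; 0 0 0 0 0; 0 0 0 0 0; 0 0 0 0 0"
}}

```text
time: 18.7
tool_pos: [0.5397, 0.3454, 0.1145]
tool_rot: [-0.0, 0.682, 0.731, -0.0]
contact_force: [0.1, -0.1, -1.8]
gripper_width: 0.088
```

>>> {"name": "drive_tool", "arguments": {
  "commands": "0 0 0 0.08 0; 0 0 0 0.08 0; 0 0 0 0.08 0; 0 0 0 0.08 0; 0 0 0 0.08 0; 0 0 0 0.08 0; 0 0 0 0 0; 0 0 0 0 0"
}}

```text
time: 19.7
tool_pos: [0.5395, 0.3453, 0.0999]
tool_rot: [-0.0, 0.682, 0.731, -0.0]
contact_force: [-1.4, 0.0, -2.9]
gripper_width: 0.087
```

```bash
python3 - <<'E'
from h import *
from plant import manip
t=manip.state();print(t['time'],t['tool_pos'],t['contact_force'],t['ft_torque'],t['gripper_width'])
o=np.zeros((600,800,3),np.uint8)
f={n:manip.grab_frame(n)[:,:,::-1] for n in('wrist','scene')}
[cv2.imwrite(f'pics/{n}7.png',f[n]) for n in f]
o[:,:400]=cv2.resize(f['wrist'][160:360,255:388],(400,600),interpolation=cv2.INTER_CUBIC)
o[:,400:]=cv2.resize(f['scene'][180:255,275:325],(400,600),interpolation=cv2.INTER_CUBIC)
cv2.imwrite('pics/m7.png',o)
# rim test: lever/hasp visible change
d=cv2.absdiff(f['wrist'],cv2.imread('pics/wrist6.png')).max(2);print(d[160:360,255:388].mean())
E
```

```text
19.7 [0.53951619 0.34529109 0.09991557] [-1.41284542  0.01500603 -2.85869674] [-0.05868682  0.10362623 -0.03897437] 0.08706308647643145
15.507706766917293
```

View pics/m7.png

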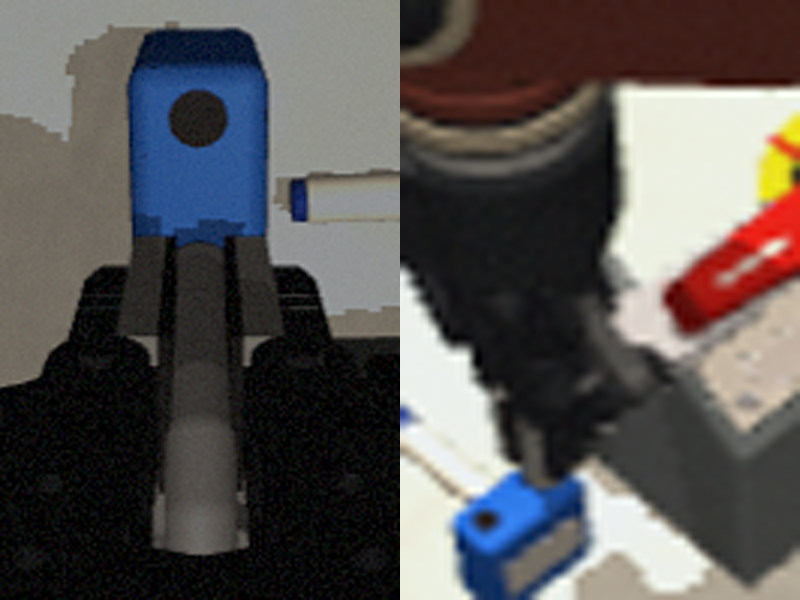

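The wrist crop shows the free leg at (200,500) over the middle of the tongue, whose edges show on both sides. The tip is about 25 mm below the eye with no side force, so it went through. I lower it a little more and release.

>>> {"name": "drive_tool", "arguments": {
  "commands": "0 0 0 0.05 0; 0 0 0 0.05 0; 0 0 0 0 0; 0 0 0 0 0; 12 0 0 0 0; 16 0 0 0 0; 22 0 0 0 0; 30 0 0 0 0"
}}

```text
time: 20.8
tool_pos: [0.5399, 0.3455, 0.0974]
tool_rot: [0.0, 0.682, 0.731, 0.0]
contact_force: [-0.8, 0.5, -0.3]
gripper_width: 0.35
```

>>> {"name": "drive_tool", "arguments": {
  "commands": "40 0 0 0 0; 44 0 0 0 0; 44 0 0 0 0; 44 0 0 0 0; 44 0 0 -0.2 0; 44 0 0 -0.3 0; 44 0 0 -0.4 0; 44 0 0 -0.5 0"
}}

```text
time: 21.8
tool_pos: [0.5397, 0.3454, 0.1404]
tool_rot: [0.0, 0.682, 0.731, 0.0]
contact_force: [1.3, 0.3, -1.6]
gripper_width: 0.513
```

>>> {"name": "drive_tool", "arguments": {
  "commands": "44 0 0 -0.8 0; 44 0 0 -0.8 0; 44 0 0 -0.9 0; 44 0 0 -0.9 0; 44 -0.9 0 0 0; 44 -0.9 0 0 0; 44 -0.8 0 0 0; 44 0 0 0 0"
}}

```text
time: 22.8
tool_pos: [0.5455, 0.2666, 0.2424]
tool_rot: [0.0, 0.683, 0.731, 0.001]
contact_force: [0.3, 0.1, 0.4]
gripper_width: 0.516
```

```bash
python3 - <<'E'
from h import *
from plant import manip
manip.grab_frame('wrist');manip.grab_frame('wrist');manip.grab_frame('wrist')
t=manip.state();print(t['time'],t['tool_pos'],t['contact_force'])
for n in('wrist','scene','top'):
    c=manip.camera_params(n);f=manip.grab_frame(n);np.save(n+'8.npy',c,allow_pickle=True)
    cv2.imwrite(f'pics/{n}8.png',f[:,:,::-1])
    q=proj([[.5415,.3128,.1257]],c)[0];print(n,'hasp px',q.round(1))
    h=cv2.cvtColor(f,cv2.COLOR_RGB2HSV);m=cv2.inRange(h,(102,130,60),(118,255,255))
    k,l,s,ce=cv2.connectedComponentsWithStats(m)
    for i in range(1,k):
        if s[i,4]>25: print('  blue',s[i].tolist(),ce[i].round(1))
E
```

```text
22.95 [0.54515338 0.26815997 0.24182753] [-0.468976   -0.38403429 -0.39242825]
wrist hasp px [319.5 144. ]
  blue [119, 0, 10, 49, 58] [123.3  22.2]
  blue [108, 51, 11, 59, 71] [113.1  82.2]
  blue [312, 78, 26, 47, 728] [326.6  97.4]
  blue [102, 111, 7, 37, 45] [105.2 129.4]
  blue [417, 112, 40, 12, 391] [436.9 117.8]
  blue [370, 154, 40, 5, 136] [388.9 155.9]
scene hasp px [300.7 224.6]
  blue [0, 115, 129, 65, 522] [ 62.3 146.9]
  blue [273, 139, 18, 9, 26] [281.7 142.7]
  blue [86, 140, 34, 18, 71] [102.5 148.5]
  blue [245, 146, 20, 11, 40] [254.4 151. ]
  blue [0, 179, 45, 25, 178] [ 20.8 190.9]
  blue [227, 184, 6, 15, 27] [229.6 190.6]
  blue [572, 193, 59, 27, 169] [601.5 206.9]
  blue [56, 206, 118, 76, 431] [113.1 244.4]
  blue [27, 208, 56, 33, 170] [ 55.2 224.6]
  blue [287, 218, 7, 12, 55] [289.9 223.4]
  blue [266, 225, 10, 9, 37] [270.  229.2]
  blue [197, 233, 345, 155, 1713] [373.8 315.6]
  blue [285, 238, 15, 17, 118] [291.5 244.9]
top hasp px [284.3 195.2]
  blue [0, 30, 69, 12, 141] [35.5 35.6]
  blue [304, 39, 27, 3, 71] [317.5  40.1]
  blue [345, 49, 32, 3, 85] [360.6  50.1]
  blue [44, 51, 147, 24, 384] [117.7  62.7]
  blue [397, 61, 18, 5, 32] [405.9  62.5]
  blue [428, 72, 42, 8, 96] [447.9  75. ]
  blue [535, 82, 33, 40, 110] [551.  102.1]
  blue [479, 84, 43, 5, 107] [500.2  86.1]
  blue [595, 110, 20, 20, 58] [604.4 119.7]
  blue [569, 160, 12, 11, 107] [574.7 164.7]
```

```bash
python3 - <<'E'
from h import *
p=[.5899,.2181,.0733]
ray=lambda c,px:(c['xyz'],rot(c['orientation']).apply(np.r_[cv2.undistortPoints(np.array([[px]],float),np.array([[c['fx'],0,c['cx']],[0,c['fy'],c['cy']],[0,0,1.]]),c['distortion'])[0,0],1]))
cs,cw=[np.load(n+'8.npy',allow_pickle=True).item() for n in('scene','wrist')]
(a,u),(b,v)=ray(cs,(291.5,246)),ray(cw,(325.5,101))
s=np.linalg.lstsq(np.c_[u,-v],b-a,rcond=None)[0];print('body',(a+s[0]*u).round(4),(b+s[1]*v).round(4))
# hypotheses: blue body hanging with yaw -1.497, tilt a about own y, seat at hasp eye
H=np.array([.5415,.3128,.1257])
box=np.array([(x,y,z) for x in(-.023,.023) for y in(-.012,.012) for z in(0,.042)])
for tilt in(-30,-20,-10,0,10):
    r=R.from_euler('z',-1.497)*R.from_euler('y',tilt,degrees=True)
    P=H+[.0014,0,0]+r.apply(box-[.046,0,.080])
    print(tilt,[np.r_[proj(P,c).min(0),proj(P,c).max(0)].round().tolist() for c in(cw,cs)],'low z',P[:,2].min().round(3))
# lever tongue edges at r=.100/.105 on upper face w=.016, measured t of edges
for n in('w4','wrist8'):
    c=np.load(n+'.npy',allow_pickle=True).item();g=cv2.cvtColor(cv2.imread(f'pics/{n}.png'),cv2.COLOR_BGR2GRAY).astype(float)
    uu=np.arange(-.026,.0261,.001)
    for vv in(.103,.108,.113,.118,.123,.128):
        q=proj(iso(p,np.vstack([face([x,vv,.016]) for x in uu]))+[0,0,.0013],c).astype(np.float32)
        s=cv2.remap(g,q[None,:,0],q[None,:,1],cv2.INTER_LINEAR)[0]
        print(n,vv,' '.join('%d'%x for x in s))
E
```

```text
body [0.5443 0.3494 0.057 ] [0.5446 0.3498 0.057 ]
-30 [[309.0, 97.0, 334.0, 157.0], [289.0, 232.0, 310.0, 253.0]] low z 0.022
-20 [[308.0, 84.0, 334.0, 143.0], [285.0, 234.0, 307.0, 256.0]] low z 0.027
-10 [[308.0, 72.0, 334.0, 129.0], [282.0, 235.0, 303.0, 257.0]] low z 0.035
0 [[307.0, 60.0, 335.0, 115.0], [280.0, 235.0, 299.0, 258.0]] low z 0.046
10 [[306.0, 51.0, 335.0, 108.0], [277.0, 235.0, 296.0, 258.0]] low z 0.051
w4 0.103 32 23 26 29 25 27 26 24 25 27 33 25 25 118 127 125 128 128 127 129 125 125 125 124 121 127 128 128 127 126 124 126 126 124 126 125 127 126 129 127 124 126 126 126 125 116 109 43 29 35 23 33 28
w4 0.108 26 27 23 27 28 26 26 30 26 25 27 29 26 100 127 122 126 128 127 129 126 128 128 122 124 124 126 125 120 114 115 114 122 127 126 126 126 127 128 128 126 127 127 130 127 116 114 38 32 29 30 35 33
w4 0.113 151 124 110 108 107 105 108 111 111 131 152 154 154 136 126 126 126 128 129 129 130 148 148 133 103 103 96 79 30 27 23 29 30 33 29 55 59 60 112 128 124 128 128 129 127 118 116 53 22 31 18 1 9
w4 0.118 111 108 110 108 108 109 109 110 117 151 148 151 148 141 12
[... 1147 characters left out ...]
56 91 116 116 112 117 118 117 111 104 103 101 109 127 139 138 138
wrist8 0.118 104 101 99 100 98 96 96 95 95 96 98 101 106 111 113 114 115 119 128 135 136 110 63 62 58 77 95 107 114 116 118 117 114 105 82 71 99 122 104 119 119 117 118 117 110 106 104 101 109 129 139 138 137
wrist8 0.123 99 101 98 98 96 107 122 127 125 126 132 137 129 119 114 115 116 114 116 103 83 82 71 58 76 91 98 115 116 120 117 113 105 96 106 124 114 106 118 117 115 116 115 116 113 109 103 102 109 123 139 137 137
wrist8 0.128 102 99 97 96 106 127 138 138 132 112 95 98 105 110 115 115 116 108 91 91 91 81 74 80 106 120 131 135 137 136 133 126 111 99 107 115 117 114 116 117 115 114 117 119 114 106 102 103 103 125 139 137 137
```

>>> {"name": "drive_tool", "arguments": {
  "commands": "44 0 0 -0.3 0; 44 0 0 -0.3 0; 44 0 0 -0.3 0; 44 0 0 0 0; 44 0 0 0 0; 44 0 0 0 0; 44 0 0 0 0; 44 0 0 0 0"
}}

```text
time: 24.1
tool_pos: [0.545, 0.2675, 0.2679]
tool_rot: [-0.0, 0.682, 0.731, -0.0]
contact_force: [-0.2, 0.1, 0.0]
gripper_width: 0.513
```

```bash
python3 - <<'E'
from h import *
from plant import manip
f=[]
for i in range(6): f.append(manip.grab_frame('scene'))
a=cv2.imread('pics/scene8.png')[:,:,::-1]
print([cv2.absdiff(x[235:258,284:302],f[-1][235:258,284:302]).mean().round(2) for x in [a]+f])
t=manip.state();print(t['time'],t['tool_pos'],t['contact_force'],np.abs(t['joint_vel']).max())
manip.job_done()
E
```

```text
[np.float64(0.75), np.float64(0.74), np.float64(0.76), np.float64(0.77), np.float64(0.75), np.float64(0.79), np.float64(0.0)]
24.4 [0.54510612 0.26759694 0.26818532] [0.59123446 0.05914061 0.52088604] 0.0024400086055664646
the job is handed in; nothing more can be done
```

I swung the lever to OFF, passed the free leg of the blue padlock's shackle down through both eyes and let go. I backed the arm off clear and handed the job in at about 24.4 s of the 51 s allowed.

**Lever:** The last image measurements put the lever eye about 2–3 mm short of exact alignment with the hasp eye. It never went past OFF, and the insertion did not move it. I stopped it slightly short on purpose because the tool stays vertical while the eyes tilt 35°. The individual readings of the gap differed by about 1 mm.

**Padlock:** Triangulating from two cameras puts the body at (0.544, 0.350, 0.057), which is off the desk and hanging below the hasp, tilted roughly 5–10°. The shackle leg can be seen inside the eyes. Going down through them met no more than about 3 N. Successive frames before hand-in differed only by noise, so it was at rest.

**Weaker checks:**
- In the first close wrist picture the enclosure's corners did not fit the model (8–9 px off), so I used only the eyes and tongue corners.
- My 12 pictures were used up by then, so the last checks after release were numerical, not by eye.
- I never aimed at or felt contact with the bystanders, but I did not measure their positions again.

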